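# Load a circuit board into a spring board holder

## Task

Clip the green circuit board flat into the spring board holder, ready for brush coating: with its other short edge raised, push one short edge into the slot of the blue jaw so that the jaw springs back, lower the raised edge onto the ledge of the yellow jaw under its lip, and let go so that the springs centre the board squarely between the two jaws. Work by feel and gently, never leaning on the holder with more than about 20 N, and leave the other things on the bench where they are.

Things in the scene. Friction and masses are not known exactly. Their poses are not given: they have to be found in the camera images.
- board: Green circuit board lying flat, 120 (x) x 70 (y) x 5 mm thick; origin at the centre of its underside, z up. Finned aluminium heat sink in the middle of its top: 44 (x) x 28 (y) mm, from 5 to 40 mm above the underside; take it across its y sides. The other parts are under 3 mm tall. 0.12 kg (varies by 40%). Either short edge may go into either jaw.
- holder: Spring board holder fixed to the bench: aluminium base 250 (x) x 90 (y) x 8 mm, origin at the centre of its underside. On it a carriage with a blue jaw (-x) and a yellow jaw (+x), facing each other, 80 mm wide; behind each a dark housing with a black knob, 54 mm tall. The carriage is clamped anywhere from -16 to +16 mm along x from the middle: this offset is not measured, so feel for it.
- blue_end (a point): Middle of the base's -x edge. Blue jaw here: slot bottom at rest 56 mm from the carriage's middle; flat ledge 40 mm above the bench, reaching 46 mm inward from the slot bottom; lip over it reaches 6 mm, top under 57 mm; slot 7 mm high, flaring to 10.5 at the mouth. Yields 14 mm outward to a hard stop, with 2 N at rest plus 0.15 N per mm. Only over 12 mm back does the board clear the yellow lip.
- yellow_end (a point): Middle of the base's +x edge. Yellow jaw here: slot bottom at rest 56 mm from the carriage's middle (112 mm from the blue one; the board is 120); flat ledge 40 mm above the bench, reaching 16 mm inward from the slot bottom; lip over it reaches 4 mm, its top 52 mm high; slot 7 mm high. Yields 10 mm outward, same spring. The board's underside rests on both ledges.
- glue_bottle: Bystander: small bottle with a red cap, 40 x 40 x 95 mm, origin at the centre of its underside.
- bolt_tin: Bystander: low open tin of bolts, 82 x 88 x 36 mm, origin at the centre of its underside.
- tape_roll: Bystander: roll of masking tape lying flat, 100 mm across, 25 mm high, origin at the centre of its underside.
- brush: Bystander: flat paint brush, 196 mm long, 37 wide, 11 high, origin at the centre of its underside.
- cup: Bystander: clear mixing cup, 83 mm across, 82 mm tall, origin at the centre of its underside.

How it is judged:
By the outcome, as a careful person would: the job done as asked, in the order asked, and still so for the second after the job is handed in, with the robot touching nothing.
It also fails if it takes over 56 s, if anything falls off the work surface, if the arm or the gripper's body presses on something with over 40 N, if the wrist force passes 120 N, or if a joint passes its speed limit or range.

## Robot

A 6-joint arm with a two-finger parallel gripper is mounted at the origin on a cart in front of the work surface, level with it; the furniture and walls round the work are solid. World frame = base frame: x ahead of the robot, y to its left, z up, the work surface at z = 0. Lengths are in m, angles in rad, forces in N, time in s.
With the tool pointing down it reaches from about 0.35 to 0.975 m from the base axis. Payload 4.9 kg.
Tool frame: the origin (TCP) lies on the front face of the gripper's body, between the roots of the fingers; the fingertips stand ctrl.tip_extent ahead of it and the grasp point (between the pads) lies 54 mm ahead of it (ctrl.tip_extent is the distance from the TCP to the fingertips, in m); z points along the fingers, y is the line along which they close (so a half turn about z gives the same grasp; the last joint's range is limited). The gripper opens to 85 mm and grips with 20 to 120 N. Pads are 22 mm wide; open, the fingers measure 114 mm over their backs; the gripper's body (76 mm by 85 mm) begins 54 mm behind the grasp point. The pads swing forward as they close: fully open they stand 13 mm farther back than shut.
Start: joints at [-1.338, 0.053, 1.613, -0, 1.476, -0.119], TCP at [0.215, -0.587, 0.304] pointing down, gripper open.
Joint ranges: [-3.01, 3.01], [-1.01, 2.22], [0.06, 2.58], [-1.02, 4.17], [0.09, 2.62], [-3.14, 3.14]. Speed limits (rad/s): [2.57, 2.57, 3.14, 3.14, 3.14, 3.14].

## Interface

Orientations are given as a rotation vector (axis times angle).
In Python, from station import ctrl gives the robot as it stands.
- The arm moves only by the tool apply_moves, never from a script. Its argument "rows" is one flat list of numbers, 6 for each row, row after row: the shift along the tool's x, y, z normalised to -1 to 1, where 1 is 0.6 m, then the turn, a rotation vector about the tool's x, y, z normalised to -1 to 1, where 1 is 90 degrees. A call has 1 to 20 rows; each row is the pose to reach, as a shift and turn from the pose commanded when the call began, along the tool's axes at that moment; what a row does not reach only later rows make up. A row lasts 1/10 s, in which the tool goes at most 50 mm and 8.59 degrees, less where a joint would pass 70% of its speed; a pose out of reach is approached as far as the arm can. A call with a number of a shift or a turn outside -1 to 1 is refused whole. A call with a gripper value outside its range is refused whole. "grip" is the opening, from 0 (shut) to 1 (fully open), set as the call begins (left out, the last holds). The fingers move at their own pace and stop on an object; "grip_force" is the grip in N (left out, the last holds). Time passes only in rows, so rows that repeat a pose let the fingers close. It gives the time, the measured TCP pose, the force, the opening and the grip force at its end, in the units of the state.
- ctrl.get_obs(): the state, without advancing time (a new reading comes with each control period).
- ctrl.get_image(name): name is "side" or "top" or "wrist"; returns (picture, depth): 420x560x3 uint8, blue, green, red; 420x560 float32, m along the optical axis (not along the pixel's ray), 0 where there is no reading.
- ctrl.camera_model(name): a dict with "mtx" (3x3 intrinsics, pixels), "R" (3x3) and "t" (3): a world point X has camera coordinates R X + t; the wrist camera has in their place "tool_from_camera" (4x4, takes a point from camera to tool coordinates, whose origin is the TCP and whose axes are the flange's). Camera axes: x right, y down, z forward; pixel columns grow to the right and rows downward; lengths in m; the calibration is good to about 2 mm. The wrist camera is an equidistant fisheye: a pixel r from the principal point sees the ray r / f radians off the axis. A picture is of the moment at which its call begins: read the wrist's pose just before it. camera_model takes no time and is no camera call.
- ctrl.finish_job(): hands the job in; it is judged then, once.
The state is a dict: "t": time; "q": joint angles; "dq": joint speeds; "effort": joint torques, N m; "tool_pos": TCP position; "tool_rot": TCP orientation; "contact_force": force on the tool from outside, world axes, zero at the start; "wrist_torque": the same for the moment, N m; "opening": finger opening in m; "grip_force": force on a finger pad.
Only numpy, scipy, OpenCV 4.12 (cv2) and the standard library are available. Lean on these libraries where they do the work, as an engineer would, in place of code of your own. Each camera call takes 0.05 s, during which the arm holds its last target. There are 200 camera calls.

## Working session

There is one attempt and no reset: what is moved stays moved. The work goes in short steps, Python scripts to look and compute and a tool call to move; the robot and the scene stay as the last step left them, time stands still between calls to the robot, and variables do not carry over. Pictures are saved under pics/ and viewed, at most 10 in all, crops included, and the job is handed in when it is done.

Besides the shell and the picture viewer there is one more tool, called in YAML: its name, and indented under it one key for each argument. apply_moves: Moves the arm, as the interface text tells. Its arguments: {"type":"object","properties":{"rows":{"type":"array","items":{"type":"number"}},"grip":{"type":"number"},"grip_force":{"type":"number"}},"required":["rows"]}

```bash
ls; mkdir -p pics; python3 - <<'E'
from station import ctrl
import cv2,numpy as np
print(ctrl.get_obs(), ctrl.tip_extent)
for n in("side","top"):
    im,d=ctrl.get_image(n); cv2.imwrite(f"pics/{n}0.png",im); np.save(f"pics/{n}0.npy",d)
    m=ctrl.camera_model(n); print(n,m)
E
```

```text
pics
{'t': 0.0, 'q': array([-1.33800164e+00,  5.33361065e-02,  1.61431844e+00,  1.64627625e-05,
        1.47599529e+00, -1.19003583e-01]), 'dq': array([ 1.64550524e-04,  1.80745772e-03, -7.93473618e-04,  4.40916297e-05,
        2.07299706e-04,  2.20594230e-04]), 'effort': array([-1.57635473e-03, -3.93679476e+01, -3.70178211e+01, -1.28138686e-04,
        7.16124487e-03,  1.01206825e-05]), 'tool_pos': array([ 0.21525574, -0.58624734,  0.30266113]), 'tool_rot': array([-3.09109395e+00, -5.49396187e-01,  1.57951926e-04]), 'contact_force': array([-0.49282198,  0.29421426, -0.39333215]), 'wrist_torque': array([-0.07199354, -0.01010515, -0.01693126]), 'grip_force': 0.0, 'opening': 0.08543807405037479} 0.0726
side {'mtx': array([[390.63360322,   0.        , 279.74211586],
       [  0.        , 390.63360322, 210.49483934],
       [  0.        ,   0.        ,   1.        ]]), 'R': array([[ 0.99482266, -0.09939382, -0.02118347],
       [-0.07645854, -0.59469968, -0.80030393],
       [ 0.06694746,  0.79778015, -0.59922022]]), 't': array([-0.56278579,  0.04043836,  1.02702567])}
top {'mtx': array([[489.10570662,   0.        , 281.13460216],
       [  0.        , 489.10570662, 207.59413596],
       [  0.        ,   0.        ,   1.        ]]), 'R': array([[-0.01868682, -0.99965876,  0.01825304],
       [-0.99546024,  0.01689806, -0.09366625],
       [ 0.09332585, -0.0199205 , -0.99543632]]), 't': array([-0.07439228,  0.56232623,  1.30912369])}
```

View pics/top0.png

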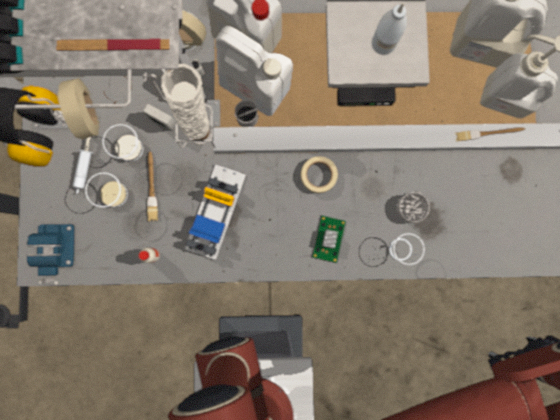

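View pics/side0.png

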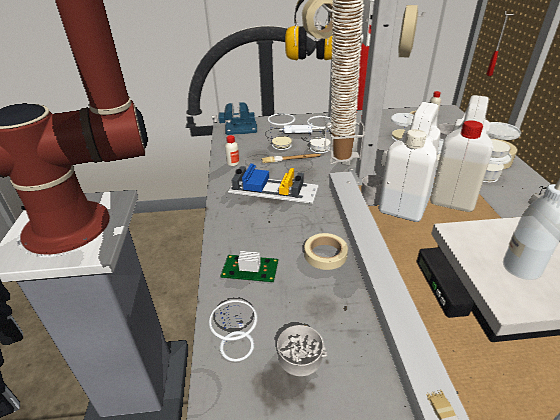

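Top view: the board is at about px (329,239), the heat sink at its middle. The holder runs from its blue end (203,250) to its yellow end (228,172). The side view agrees: holder at (275,187), board at (250,265). Now segmenting both.

```bash
cat > h.py <<'E'
import numpy as np,cv2
from station import ctrl
from scipy.spatial.transform import Rotation as R
def cloud(n,d):
    m=ctrl.camera_model(n);K=m["mtx"]
    v,u=np.mgrid[:d.shape[0],:d.shape[1]]
    p=np.stack([(u-K[0,2])/K[0,0]*d,(v-K[1,2])/K[1,1]*d,d],-1)
    return (p-m["t"])@m["R"]
def rect(P,s=1e4):
    c,wh,a=cv2.minAreaRect((P[:,:2]*1000).astype(np.float32));return np.round(c,1),np.round(wh,1),round(a,1)
def masks(im):
    b,g,r=[im[...,i].astype(int) for i in range(3)]
    return dict(green=(g>r+30)&(g>b+20),blue=(b>r+50)&(b>g+30),yellow=(r>b+90)&(g>b+60))
E
python3 - <<'E'
from h import *
for n,box in(("top",(150,160,360,275)),("side",(200,150,330,290))):
    im=cv2.imread(f"pics/{n}0.png");d=np.load(f"pics/{n}0.npy");C=cloud(n,d)
    B=np.zeros(d.shape,bool);B[box[1]:box[3],box[0]:box[2]]=1
    for k,m in masks(im).items():
        m=m&B&(d>0)
        if k=="green": m&=(C[...,2]<.02)
        lab=cv2.connectedComponentsWithStats(cv2.morphologyEx(m.astype(np.uint8),cv2.MORPH_CLOSE,np.ones((5,5))))
        i=1+np.argmax(lab[2][1:,4]);m&=lab[1]==i
        P=C[m];print(n,k,lab[2][i],P.mean(0).round(4),P.min(0).round(3),P.max(0).round(3),rect(P))
    hs=B&(C[...,2]>.028)&(C[...,2]<.05)
    if n=="top":hs[:,:305]=0;hs[:,350:]=0
    else:hs[:245]=0;hs[:,:225]=0;hs[:,270:]=0
    P=C[hs];print(n,"sink",len(P),P.mean(0).round(4),rect(P))
    # base: height 5..12mm
    b=B&(C[...,2]>.004)&(C[...,2]<.013)
    if n=="top": b[:,:175]=0;b[:,255:]=0
    else: b[205:]=0
    if b.sum()>20:P=C[b];print(n,"base",len(P),rect(P))
E
```

```text
top green [313 216  32  46 750] [ 0.4751 -0.215   0.0058] [ 0.413 -0.258 -0.004] [ 0.538 -0.17   0.017] (array([ 474.7, -214.3]), array([ 67.7, 116.9]), 75.9)
top blue [189 215  36  28 635] [0.5063 0.116  0.0447] [ 0.469  0.071 -0.004] [0.544 0.171 0.066] (array([508.1, 120.4]), array([91. , 57.7]), 68.9)
top yellow [204 187  30  19 326] [0.5928 0.0844 0.0474] [ 0.569  0.044 -0.003] [0.624 0.13  0.065] (array([597.1,  88.7]), array([92.2, 31.1]), 70.3)
top sink 213 [ 0.5401 -0.2063  0.0352] (array([ 571. , -193.9]), array([ 88.4, 238.9]), 88.7)
top base 2040 (array([541.6, 100.8]), array([220.2, 316.8]), 89.2)
side green [221 255  57  27 887] [ 0.4763 -0.2242  0.0047] [ 0.411 -0.263 -0.   ] [ 0.54  -0.167  0.008] (array([ 476. , -213.5]), array([ 76.8, 119.7]), 75.7)
side blue [242 163  27  29 536] [0.5043 0.1055 0.0389] [ 0.468  0.068 -0.002] [0.546 0.267 0.06 ] (array([515.7, 166. ]), array([194.1,  68. ]), 80.6)
side yellow [279 168  15  27 253] [0.5924 0.0702 0.042 ] [0.569 0.042 0.015] [0.617 0.123 0.06 ] (array([593.2,  83. ]), array([81.8, 25.2]), 69.9)
side sink 257 [ 0.4751 -0.2177  0.0373] (array([ 475. , -214.8]), array([31.5, 44.4]), 75.9)
side base 1082 (array([572.4, 185.8]), array([304.7, 327. ]), 78.5)
```

```bash
cat >> h.py <<'E'
def ori(yaw,tilt=0):  # degrees; tool x at heading yaw, +x end raised by tilt
    y,t=np.radians([yaw,tilt])
    return R.from_euler('z',y)*R.from_euler('x',np.pi)*R.from_euler('y',t)
def row(pos,yaw,tilt=0,cur=None):
    o=ctrl.get_obs() if cur is None else cur
    T=R.from_rotvec(o["tool_rot"])
    s=T.inv().apply(np.array(pos)-o["tool_pos"])/.6
    w=(T.inv()*ori(yaw,tilt)).as_rotvec()/(np.pi/2)
    print("row",np.round(np.r_[s,w],4).tolist(), "rows>=",np.linalg.norm(s)*12,np.linalg.norm(w)*90/8.59)
E
python3 - <<'E'
from h import *
print(ctrl.camera_model("wrist"))
row([.50,.10,.33],-20)
E
```

```text
{'mtx': array([[325.1922621 ,   0.        , 277.10906537],
       [  0.        , 325.1922621 , 204.09148454],
       [  0.        ,   0.        ,   1.        ]]), 'tool_from_camera': array([[-1.11910301e-03, -9.49557640e-01, -3.13590553e-01,
         8.11297378e-02],
       [ 9.99999134e-01, -8.45257796e-04, -1.00921740e-03,
        -3.29033461e-04],
       [ 6.93245235e-04, -3.13591411e-01,  9.49557764e-01,
        -6.97615246e-02],
       [ 0.00000000e+00,  0.00000000e+00,  0.00000000e+00,
         1.00000000e+00]])}
row [0.8397, -0.9104, -0.0435, -0.0011, 0.0003, 0.4462] rows>= 14.870673732515169 4.674634617936569
```

apply_moves:
  rows: [0.84, -0.91, -0.04, 0, 0, 0.446, 0.84, -0.91, -0.04, 0, 0, 0.446, 0.84, -0.91, -0.04, 0, 0, 0.446, 0.84, -0.91, -0.04, 0, 0, 0.446, 0.84, -0.91, -0.04, 0, 0, 0.446, 0.84, -0.91, -0.04, 0, 0, 0.446, 0.84, -0.91, -0.04, 0, 0, 0.446, 0.84, -0.91, -0.04, 0, 0, 0.446, 0.84, -0.91, -0.04, 0, 0, 0.446, 0.84, -0.91, -0.04, 0, 0, 0.446, 0.84, -0.91, -0.04, 0, 0, 0.446, 0.84, -0.91, -0.04, 0, 0, 0.446, 0.84, -0.91, -0.04, 0, 0, 0.446, 0.84, -0.91, -0.04, 0, 0, 0.446, 0.84, -0.91, -0.04, 0, 0, 0.446, 0.84, -0.91, -0.04, 0, 0, 0.446, 0.84, -0.91, -0.04, 0, 0, 0.446, 0.84, -0.91, -0.04, 0, 0, 0.446]

```text
t: 1.9
tool_pos: [0.5, 0.0988, 0.3274]
tool_rot: [3.093, -0.546, -0.001]
contact_force: [0.3, 0.7, 0.6]
opening: 0.0854
grip_force: 0.0
```

```bash
cat >> h.py <<'E'
def wcloud(name):
    o=ctrl.get_obs();im,d=ctrl.get_image("wrist");cv2.imwrite(f"pics/{name}.png",im)
    m=ctrl.camera_model("wrist");K=m["mtx"];v,u=np.mgrid[:d.shape[0],:d.shape[1]]
    x,y=(u-K[0,2])/K[0,0],(v-K[1,2])/K[1,1];r=np.hypot(x,y)+1e-9
    k=np.tan(np.minimum(r,1.4))/r*d
    p=np.stack([x*k,y*k,d],-1)@m["tool_from_camera"][:3,:3].T+m["tool_from_camera"][:3,3]
    return im,d,p@R.from_rotvec(o["tool_rot"]).as_matrix().T+o["tool_pos"],o
E
python3 - <<'E'
from h import *
im,d,C,o=wcloud("w0");np.save("pics/w0.npy",C);print(o["t"],o["tool_pos"],o["tool_rot"],o["contact_force"])
for k,m in masks(im).items():
    if k=="green":continue
    m&=(d>0)&(C[...,2]>.036)&(C[...,2]<.07)&(abs(C[...,0]-.55)<.12)&(abs(C[...,1]-.1)<.1)
    P=C[m];print(k,len(P),rect(P),np.percentile(P[:,2],[5,25,50,75,95]).round(4))
    for lo,hi in((.038,.043),(.048,.055),(.053,.06)):
        Q=P[(P[:,2]>lo)&(P[:,2]<hi)]
        if len(Q)>50:print(lo,len(Q),rect(Q))
m=(d>0)&(C[...,2]>.004)&(C[...,2]<.012)&(abs(C[...,0]-.55)<.17)&(abs(C[...,1]-.1)<.13)
lab=cv2.connectedComponentsWithStats(m.astype(np.uint8));
for i in range(1,lab[0]):
    if lab[2][i,4]>300:print(lab[2][i],rect(C[lab[1]==i]))
E
```

```text
1.9 [0.49999813 0.09882628 0.32741818] [ 3.09313121e+00 -5.46304204e-01 -1.34433527e-03] [0.31496715 0.6560945  0.61868412]
blue 3750 (array([507.4, 117.2]), array([79.5, 55.9]), 69.7) [0.0386 0.0395 0.0403 0.0535 0.0583]
0.038 2552 (array([513.5, 115.1]), array([79.2, 41.9]), 69.8)
0.048 428 (array([492.9, 123. ]), array([78.6,  7.8]), 70.1)
0.053 1006 (array([488.8, 124.1]), array([79.4, 16.3]), 70.0)
yellow 1824 (array([592.5,  86.5]), array([80., 26.]), 70.0) [0.0386 0.0397 0.0515 0.0575 0.0585]
0.038 773 (array([585.8,  88.7]), array([79.5, 11.7]), 70.3)
0.048 284 (array([593. ,  86.1]), array([78. ,  4.5]), 69.4)
0.053 758 (array([598. ,  84.3]), array([79.5, 14.2]), 70.0)
[ 223   22   77  201 5565] (array([555.4,  99.9]), array([ 90.8, 250.1]), 70.1)
```

View pics/w0.png

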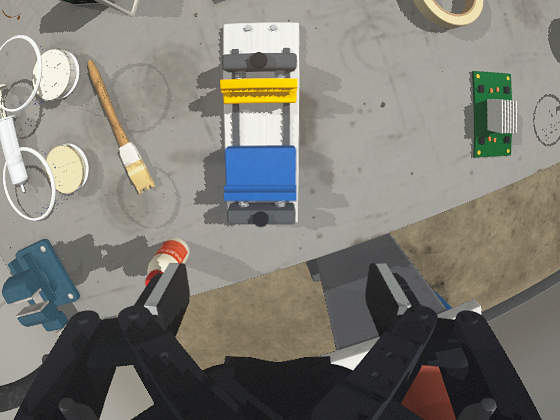

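Wrist view: the blue jaw is at px (260,172), the yellow jaw at (260,91) and the base is clear. The holder yaw is -20.0°, its base centre is (0.5554, 0.0999), and the carriage sits about -14 mm off. Next is the board.

```bash
python3 - <<'E'
from h import *
row([.475,-.2147,.14],-14.1)
E
```

```text
row [0.1401, 0.5044, 0.3128, 0.0003, 0.0003, -0.0664] rows>= 7.318479033598464 0.6953368688632343
```

apply_moves:
  rows: [0.14, 0.504, 0.15, 0, 0, -0.066, 0.14, 0.504, 0.15, 0, 0, -0.066, 0.14, 0.504, 0.15, 0, 0, -0.066, 0.14, 0.504, 0.15, 0, 0, -0.066, 0.14, 0.504, 0.15, 0, 0, -0.066, 0.14, 0.504, 0.15, 0, 0, -0.066, 0.14, 0.504, 0.15, 0, 0, -0.066, 0.14, 0.504, 0.313, 0, 0, -0.066, 0.14, 0.504, 0.313, 0, 0, -0.066, 0.14, 0.504, 0.313, 0, 0, -0.066, 0.14, 0.504, 0.313, 0, 0, -0.066, 0.14, 0.504, 0.313, 0, 0, -0.066]

```text
t: 3.15
tool_pos: [0.4772, -0.2146, 0.1434]
tool_rot: [3.116, -0.385, 0.007]
contact_force: [0.0, 0.2, 0.2]
opening: 0.0852
grip_force: 0.0
```

```bash
python3 - <<'E'
from h import *
im,d,C,o=wcloud("w1");print(o["t"],o["tool_pos"])
m=masks(im)["green"]&(d>0)&(abs(C[...,0]-.475)<.09)&(abs(C[...,1]+.2145)<.08)&(C[...,2]<.012)
print(m.sum(),rect(C[m]))
s=(d>0)&(abs(C[...,0]-.475)<.04)&(abs(C[...,1]+.2145)<.04)&(C[...,2]<.045)&(C[...,2]>.03)
print(s.sum(),rect(C[s]))
row([.475,-.2147,.083],-14.1)
E
```

```text
3.15 [ 0.47724777 -0.21461524  0.14337615]
10666 (array([ 474.1, -213.7]), array([ 71.3, 120.3]), 75.8)
1880 (array([ 474.5, -213.7]), array([28. , 44.1]), 75.5)
row [-0.0047, 0.0011, 0.1012, 0.0012, -0.0037, 0.0005] rows>= 1.2157263525787174 0.04076043445649733
```

apply_moves:
  rows: [-0.006, 0, 0.05, 0, -0.004, 0.002, -0.006, 0, 0.09, 0, -0.004, 0.002, -0.006, 0, 0.101, 0, -0.004, 0.002, -0.006, 0, 0.101, 0, -0.004, 0.002, -0.006, 0, 0.101, 0, -0.004, 0.002, -0.006, 0, 0.101, 0, -0.004, 0.002]

```text
t: 3.8
tool_pos: [0.4737, -0.2132, 0.0816]
tool_rot: [3.117, -0.389, -0.005]
contact_force: [-0.4, -0.4, 0.2]
opening: 0.0851
grip_force: 0.0
```

apply_moves:
  rows: [0, 0, 0, 0, 0, 0, 0, 0, 0, 0, 0, 0, 0, 0, 0, 0, 0, 0, 0, 0, 0, 0, 0, 0, 0, 0, 0, 0, 0, 0, 0, 0, 0, 0, 0, 0, 0, 0, 0, 0, 0, 0, 0, 0, 0, 0, 0, 0, 0, 0, 0, 0, 0, 0, 0, 0, 0, 0, 0, 0]
  grip: 0
  grip_force: 50

```text
t: 4.8
tool_pos: [0.4727, -0.2127, 0.0798]
tool_rot: [-3.117, 0.389, 0.009]
contact_force: [0.3, -0.7, 3.1]
opening: 0.0273
grip_force: 51.0
```

```bash
python3 - <<'E'
from h import *
o=ctrl.get_obs();print(o)
print(np.degrees(np.arctan2(*R.from_rotvec(o["tool_rot"]).as_matrix()[[1,0],0])),R.from_rotvec(o["tool_rot"]).as_matrix()[:,2])
row(o["tool_pos"]+[0,0,.10],-20)
E
```

```text
{'t': 4.8, 'q': array([-0.56563416,  0.05923504,  2.0127767 , -0.00233891,  1.07489326,
        1.25455325]), 'dq': array([ 0.00065318,  0.0009311 , -0.00128194, -0.00010447, -0.00226237,
        0.00118457]), 'effort': array([ 3.55630964e-01, -3.12390125e+01, -2.84398806e+01,  1.47543778e-01,
        1.40070487e-01, -1.84077551e-03]), 'tool_pos': array([ 0.4726754 , -0.2126821 ,  0.07977472]), 'tool_rot': array([-3.11699906,  0.38893275,  0.00892242]), 'contact_force': array([ 0.25307456, -0.68824138,  3.10497719]), 'wrist_torque': array([-0.17311033,  0.03354546, -0.01395412]), 'grip_force': 50.96584975719452, 'opening': 0.027250074754089647}
-14.22502665855818 [-0.00558648  0.00110977 -0.99998378]
row [-0.0009, 0.0, -0.1667, 0.0004, 0.0036, 0.0642] rows>= 2.0 0.6733675271175211
```

```bash
cat >> h.py <<'E'
U=np.array([np.cos(np.radians(-20)),np.sin(np.radians(-20)),0]);MID=np.array([.5554,.0999,0])-.0141*U
BX,BZ=-.0583,.0798   # board's blue-side bottom edge in the tool frame
def tcp(X,Z,tilt): # mm: left bottom edge position in the carriage frame
    return MID+U*X/1e3+[0,0,Z/1e3]-ori(-20,tilt).apply([BX,0,BZ])
def state():
    o=ctrl.get_obs();M=R.from_rotvec(o["tool_rot"]);x=M.apply([1,0,0])
    e=o["tool_pos"]+M.apply([BX,0,BZ])-MID;r=o["tool_pos"]+M.apply([BX+.12,0,BZ])-MID
    f=o["contact_force"];V=[.342,.9397,0]
    print("t",round(o["t"],2),"L X,Y,Z",np.round([e@U*1e3,e@V*1e3,e[2]*1e3],1),"R",np.round([r@U*1e3,r@V*1e3,r[2]*1e3],1),"tilt",np.degrees(np.arcsin(x[2])).round(2),"yaw",np.degrees(np.arctan2(x[1],x[0])).round(2),"F u,v,z",np.round([f@U,f@V,f[2]],2),"tau",o["wrist_torque"].round(2),"open",round(o["opening"],4))
    return o
E
python3 - <<'E'
from h import *
o=state()
row(o["tool_pos"]+[0,0,.13],-20)
row(tcp(-40,95,14),-20,14)
E
```

```text
t 4.8 L X,Y,Z [-1.52e+01 -3.28e+02  3.00e-01] R [ 104.2 -315.9   -0.4] tilt -0.33 yaw -14.23 F u,v,z [ 0.47 -0.56  3.1 ] tau [-0.17  0.03 -0.01] open 0.0273
row [-0.0012, 0.0001, -0.2167, 0.0004, 0.0036, 0.0642] rows>= 2.6000000000000005 0.6733675271175211
row [-0.0233, -0.5416, -0.178, -0.0075, 0.159, 0.0639] rows>= 6.847314401965756 1.7974043298701068
```

Lift, then carry to above the holder, tilted.

apply_moves:
  rows: [0, 0, -0.03, 0, 0.004, 0.0, 0, 0, -0.1, 0, 0.004, 0.03, 0, 0, -0.178, 0, 0.05, 0.064, -0.006, -0.08, -0.19, 0, 0.1, 0.064, -0.012, -0.16, -0.19, -0.003, 0.159, 0.064, -0.015, -0.24, -0.19, -0.007, 0.159, 0.064, -0.018, -0.32, -0.19, -0.007, 0.159, 0.064, -0.02, -0.4, -0.19, -0.007, 0.159, 0.064, -0.023, -0.47, -0.18, -0.007, 0.159, 0.064, -0.023, -0.52, -0.178, -0.007, 0.159, 0.064, -0.023, -0.542, -0.178, -0.007, 0.159, 0.064, -0.023, -0.542, -0.178, -0.007, 0.159, 0.064, -0.023, -0.542, -0.178, -0.007, 0.159, 0.064, -0.023, -0.542, -0.178, -0.007, 0.159, 0.064]

```text
t: 6.2
tool_pos: [0.5393, 0.1048, 0.1861]
tool_rot: [3.03, -0.537, 0.37]
contact_force: [-0.4, -0.4, -1.4]
opening: 0.0273
grip_force: 50.5
```

```bash
python3 - <<'E'
from h import *
state()
im,d,C,o=wcloud("w2")
m=masks(im)["green"]&(d>0)&(C[...,2]>.08)
Q=R.from_rotvec(o["tool_rot"]).inv().apply(C[m]-o["tool_pos"])*1e3
if len(Q): print("green in tool",len(Q),Q.min(0).round(1),Q.max(0).round(1),rect(Q/1e3),np.percentile(Q[:,0],[1,99]),np.percentile(Q[:,2],[5,50,95]))
im,d=ctrl.get_image("side");cv2.imwrite("pics/s2.png",cv2.resize(im[90:240,180:380],(800,600)))
row(tcp(-44,46,14),-20,14)
E
```

```text
t 6.2 L X,Y,Z [-40.   -0.8  94.6] R [ 76.4  -1.  123.5] tilt 13.92 yaw -20.1 F u,v,z [-0.2  -0.52 -1.44] tau [ 0.07  0.18 -0.04] open 0.0273
green in tool 14768 [-58.2 -35.7  27.7] [62.6 34.6 78.6] (array([ 2.3, -0.7]), array([120.8,  70.3]), 0.2) [-54.91824251  62.23493353] [73.8383573  74.88136488 75.91864707]
row [-0.0265, -0.0014, 0.0773, -0.0002, 0.0005, -0.0013] rows>= 0.9808727880322663 0.014418341781491793
```

View pics/s2.png

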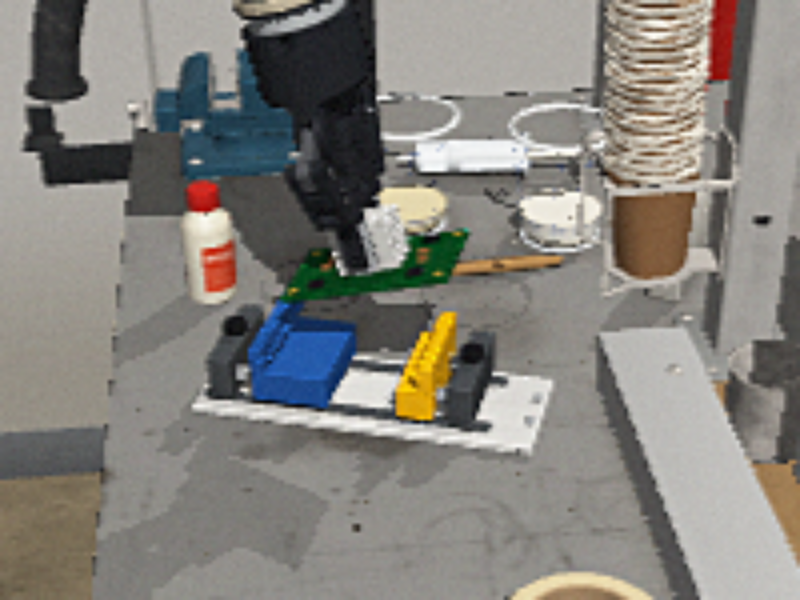

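The picture shows the board held at (370,265), tilted and right above the jaws, with its blue-side edge low at (290,298). Lowering toward the blue ledge.

```bash
python3 - <<'E'
from h import *
row(tcp(-40,43,14)+np.array([.342,.9397,0])*.0005,-20,14)
print(ori(-20,14).inv().apply([0,0,-.001])/.6,ori(-20,14).inv().apply(-U*.001)/.6)
E
```

```text
row [-0.0213, -0.0022, 0.0838, -0.0002, 0.0005, -0.0013] rows>= 1.037400460461203 0.014418341781491793
[-4.03203159e-04 -1.96601994e-19  1.61715954e-03] [-1.61715954e-03 -2.56276630e-21 -4.03203159e-04]
```

apply_moves:
  rows: [-0.01, -0.002, 0.04, 0, 0, -0.001, -0.017, -0.002, 0.065, 0, 0, -0.001, -0.02, -0.002, 0.079, 0, 0, -0.001, -0.0213, -0.002, 0.083, 0, 0, -0.001, -0.0213, -0.002, 0.083, 0, 0, -0.001, -0.0213, -0.002, 0.083, 0, 0, -0.001, -0.0213, -0.002, 0.083, 0, 0, -0.001]

```text
t: 7.0
tool_pos: [0.5404, 0.1073, 0.1361]
tool_rot: [3.032, -0.533, 0.374]
contact_force: [0.3, -0.6, -2.2]
opening: 0.0276
grip_force: 50.6
```

```bash
python3 - <<'E'
from h import *
state()
E
```

```text
t 7.0 L X,Y,Z [-39.7   1.9  44.5] R [76.7  2.  73.7] tilt 14.06 yaw -19.94 F u,v,z [ 0.52 -0.43 -2.15] tau [0.12 0.19 0.  ] open 0.0276
```

apply_moves:
  rows: [-0.0004, 0.001, 0.0016, 0, 0, 0, -0.0008, 0.002, 0.0032, 0, 0, 0, -0.0012, 0.0028, 0.0048, 0, 0, 0, -0.0014, 0.0028, 0.0056, 0, 0, 0, -0.0014, 0.0028, 0.0056, 0, 0, 0, -0.0014, 0.0028, 0.0056, 0, 0, 0]

```text
t: 7.6
tool_pos: [0.5391, 0.1057, 0.1315]
tool_rot: [3.031, -0.532, 0.371]
contact_force: [-0.8, -0.1, -0.9]
opening: 0.0276
grip_force: 50.7
```

```bash
python3 - <<'E'
from h import *
state()
E
```

```text
t 7.6 L X,Y,Z [-40.5  -0.2  40. ] R [75.9 -0.  69. ] tilt 13.95 yaw -19.91 F u,v,z [-0.69 -0.31 -0.88] tau [0.02 0.31 0.05] open 0.0276
```

apply_moves:
  rows: [-0.0004, 0, 0.0016, 0, 0, 0, -0.0004, 0, 0.0016, 0, 0, 0, -0.0004, 0, 0.0016, 0, 0, 0]

```text
t: 7.9
tool_pos: [0.5393, 0.1057, 0.1312]
tool_rot: [3.031, -0.532, 0.371]
contact_force: [-3.4, -1.3, 5.2]
opening: 0.0274
grip_force: 51.5
```

```bash
python3 - <<'E'
from h import *
state()
E
```

```text
t 7.9 L X,Y,Z [-40.3  -0.1  39.7] R [76.1  0.  68.6] tilt 13.97 yaw -19.92 F u,v,z [-2.77 -2.39  5.21] tau [-0.12  0.87 -0.02] open 0.0274
```

Ledge felt at Z≈39.7. I'll raise about 1.3 mm and slide into the blue slot.

apply_moves:
  rows: [0.0005, 0, -0.0022, 0, 0, 0, 0.0005, 0, -0.0022, 0, 0, 0, -0.0044, 0, -0.0034, 0, 0, 0, -0.0092, 0, -0.0046, 0, 0, 0, -0.0141, 0, -0.0058, 0, 0, 0, -0.0157, 0, -0.0062, 0, 0, 0, -0.0173, 0, -0.0066, 0, 0, 0, -0.0189, 0, -0.007, 0, 0, 0, -0.0189, 0, -0.007, 0, 0, 0]

```text
t: 8.8
tool_pos: [0.5276, 0.1098, 0.1317]
tool_rot: [3.031, -0.532, 0.371]
contact_force: [-0.0, -0.7, -1.4]
opening: 0.0274
grip_force: 50.5
```

```bash
python3 - <<'E'
from h import *
state()
E
```

```text
t 8.8 L X,Y,Z [-52.7  -0.2  40.2] R [63.7 -0.  69.1] tilt 13.94 yaw -19.92 F u,v,z [ 0.23 -0.69 -1.36] tau [0.04 0.14 0.07] open 0.0274
```

apply_moves:
  rows: [-0.0016, 0, -0.0004, 0, 0, 0, -0.0032, 0, -0.0008, 0, 0, 0, -0.0048, 0, -0.0012, 0, 0, 0, -0.0064, 0, -0.0016, 0, 0, 0, -0.008, 0, -0.002, 0, 0, 0, -0.0097, 0, -0.0024, 0, 0, 0, -0.0097, 0, -0.0024, 0, 0, 0]

```text
t: 9.5
tool_pos: [0.5223, 0.1118, 0.132]
tool_rot: [3.031, -0.532, 0.372]
contact_force: [2.1, -0.5, -2.9]
opening: 0.0275
grip_force: 50.4
```

```bash
python3 - <<'E'
from h import *
state()
E
```

```text
t 9.5 L X,Y,Z [-58.4  -0.1  40.5] R [58.1  0.  69.5] tilt 13.99 yaw -19.92 F u,v,z [ 2.16  0.23 -2.86] tau [-0.19 -0.28  0.01] open 0.0275
```

apply_moves:
  rows: [-0.0018, 0, 0.0002, 0, 0, 0, -0.0034, 0, -0.0002, 0, 0, 0, -0.005, 0, -0.0006, 0, 0, 0, -0.0066, 0, -0.001, 0, 0, 0, -0.0082, 0, -0.0014, 0, 0, 0, -0.0098, 0, -0.0018, 0, 0, 0, -0.0115, 0, -0.0022, 0, 0, 0, -0.0131, 0, -0.0026, 0, 0, 0, -0.0139, 0, -0.0028, 0, 0, 0, -0.0139, 0, -0.0028, 0, 0, 0]

```text
t: 10.5
tool_pos: [0.5143, 0.1148, 0.1317]
tool_rot: [3.031, -0.532, 0.372]
contact_force: [3.1, -2.2, -0.3]
opening: 0.0272
grip_force: 50.6
```

```bash
python3 - <<'E'
from h import *
state()
E
```

```text
t 10.5 L X,Y,Z [-66.9  -0.1  40.2] R [49.6  0.1 69.2] tilt 13.99 yaw -19.92 F u,v,z [ 3.64 -1.   -0.27] tau [-0.37 -0.36 -0.03] open 0.0272
```

apply_moves:
  rows: [-0.0008, 0, -0.0002, 0, 0, 0, -0.0016, 0, -0.0004, 0, 0, 0, -0.0024, 0, -0.0006, 0, 0, 0, -0.0024, 0, -0.0006, 0, 0, 0]

```text
t: 10.9
tool_pos: [0.5129, 0.1153, 0.1316]
tool_rot: [3.032, -0.532, 0.372]
contact_force: [3.8, -1.7, 1.3]
opening: 0.0273
grip_force: 50.6
```

```bash
python3 - <<'E'
from h import *
state()
E
```

```text
t 10.9 L X,Y,Z [-68.4  -0.1  40.1] R [48.   0.1 69.1] tilt 13.98 yaw -19.93 F u,v,z [ 4.15 -0.25  1.31] tau [-0.3  -0.43 -0.01] open 0.0273
```

apply_moves:
  rows: [-0.0008, 0, -0.0005, 0, 0, 0, -0.0016, 0, -0.0007, 0, 0, 0, -0.0016, 0, -0.0007, 0, 0, 0]

```text
t: 11.2
tool_pos: [0.512, 0.1156, 0.1317]
tool_rot: [3.032, -0.532, 0.372]
contact_force: [4.4, -1.5, -0.2]
opening: 0.0275
grip_force: 50.6
```

```bash
python3 - <<'E'
from h import *
state()
E
```

```text
t 11.2 L X,Y,Z [-69.4  -0.1  40.2] R [47.1  0.1 69.2] tilt 13.99 yaw -19.93 F u,v,z [ 4.64  0.1  -0.23] tau [-0.29 -0.57 -0.05] open 0.0275
```

apply_moves:
  rows: [-0.0008, 0, -0.0003, 0, 0, 0, -0.0016, 0, -0.0005, 0, 0, 0, -0.0016, 0, -0.0005, 0, 0, 0]

```text
t: 11.5
tool_pos: [0.5116, 0.1157, 0.132]
tool_rot: [3.031, -0.532, 0.375]
contact_force: [7.6, -2.2, -2.3]
opening: 0.0271
grip_force: 50.3
```

```bash
python3 - <<'E'
from h import *
state()
E
```

```text
t 11.5 L X,Y,Z [-69.6  -0.1  40.4] R [46.8  0.1 69.6] tilt 14.11 yaw -19.91 F u,v,z [ 7.9   0.49 -2.34] tau [-0.51 -1.2  -0.  ] open 0.0271
```

Hard stop felt at X_L≈-69.5 (Fu 7.9 N). I'll back off about 0.5 mm and lower the yellow-side edge, keeping the blue edge seated.

```bash
python3 - <<'E'
from h import *
for th in (14,12,10,8,6,4,2,0):row(tcp(-70.2+.4+5*np.sin(np.radians(th)),40.3,th),-20,th)
E
```

```text
row [0.0018, -0.0002, 0.0007, -0.0009, -0.0012, 0.0009] rows>= 0.023452106550828668 0.01872880164248593
row [0.0061, -0.0001, 0.0041, -0.0009, -0.0234, 0.0009] rows>= 0.0885296068229074 0.24586594449579852
row [0.0103, -0.0001, 0.0077, -0.0009, -0.0457, 0.001] rows>= 0.1541843930195041 0.4785058878465012
row [0.0143, -0.0001, 0.0114, -0.0009, -0.0679, 0.001] rows>= 0.21988495722066026 0.7112694525418293
row [0.0182, -0.0001, 0.0153, -0.0009, -0.0901, 0.001] rows>= 0.28557546620591673 0.9440652047845134
row [0.022, -0.0001, 0.0193, -0.0009, -0.1123, 0.001] rows>= 0.35123146814186834 1.1768740437987244
row [0.0256, -0.0001, 0.0235, -0.0008, -0.1345, 0.001] rows>= 0.41683507996572355 1.4096894857815425
row [0.0291, -0.0001, 0.0277, -0.0008, -0.1568, 0.001] rows>= 0.4823704247915281 1.6425087229295763
```

apply_moves:
  rows: [0.0018, 0, 0.0007, -0.0009, -0.0012, 0.0009, 0.004, 0, 0.0024, -0.0009, -0.0123, 0.0009, 0.0061, 0, 0.0041, -0.0009, -0.0234, 0.0009, 0.0082, 0, 0.0059, -0.0009, -0.0345, 0.001, 0.0103, 0, 0.0077, -0.0009, -0.0457, 0.001, 0.0123, 0, 0.0096, -0.0009, -0.0568, 0.001, 0.0143, 0, 0.0114, -0.0009, -0.0679, 0.001, 0.0143, 0, 0.0114, -0.0009, -0.0679, 0.001, 0.0143, 0, 0.0114, -0.0009, -0.0679, 0.001]

```text
t: 12.4
tool_pos: [0.5205, 0.1125, 0.1272]
tool_rot: [3.063, -0.541, 0.21]
contact_force: [4.9, -1.8, 0.4]
opening: 0.0276
grip_force: 50.6
```

```bash
python3 - <<'E'
from h import *
state()
im,d,C,o=wcloud("w3")
e=C-MID;X=e@U*1e3;Y=e@np.array([.342,.9397,0])*1e3;Z=C[...,2]*1e3
k=masks(im)
for n in("green","yellow"):
    m=k[n]&(d>0)&(abs(Y)<30)&(X>20)&(X<70)&(Z>35)&(Z<75)
    print(n,m.sum(),np.percentile(X[m],[1,50,99]).round(1),np.percentile(Z[m],[1,50,99]).round(1))
    if n=="yellow":
        for a in range(30,70,2):
            q=m&(X>=a)&(X<a+2)
            if q.sum()>5:print(a,np.median(Z[q]).round(1),end="; ")
cv2.imwrite("pics/w3c.png",cv2.resize(im[20:220,150:400],(750,600)))
E
```

```text
t 12.4 L X,Y,Z [-69.8  -0.1  40.2] R [49.  -0.1 56.6] tilt 7.86 yaw -20.02 F u,v,z [ 5.2  -0.03  0.39] tau [-0.28 -0.67  0.07] open 0.0276
green 6915 [20.4 36.6 49.2] [57.1 60.  62.5]
yellow 4799 [25.5 57.6 66. ] [38.8 57.3 61.8]
38 60.7; 40 61.2; 42 61.3; 44 61.6; 48 59.3; 50 39.8; 52 51.1; 54 51.7; 56 57.1; 58 57.7; 60 57.8; 62 57.8; 64 57.7; 66 57.1;
```

View pics/w3c.png

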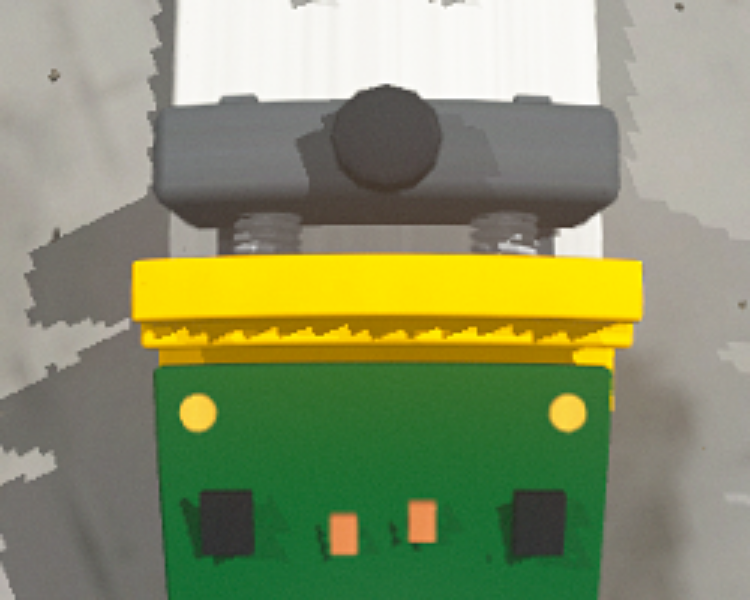

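The board's far edge is at about X=49 with the yellow lip from about X=51.5, so the gap is clear and the board is centred sideways. Continuing down.

```bash
python3 - <<'E'
from h import *
for th in (6,4,2,1,-.3):row(tcp(-70.1+5*np.sin(np.radians(th)),40.2,th),-20,th)
E
```

```text
row [0.0047, -0.0001, 0.0033, 0.0001, -0.0209, -0.0001] rows>= 0.06933528771770327 0.2192902041660006
row [0.0089, -0.0001, 0.0069, 0.0001, -0.0432, -0.0001] rows>= 0.1352283197519059 0.4521145400616764
row [0.0129, -0.0001, 0.0107, 0.0001, -0.0654, -0.0001] rows>= 0.20117240878581222 0.684941958402331
row [0.0149, -0.0001, 0.0126, 0.0001, -0.0765, -0.0001] rows>= 0.23414970895976628 0.8013559838858199
row [0.0174, -0.0001, 0.0151, 0.0001, -0.0909, -0.0001] rows>= 0.2770195340535705 0.9526943666246793
```

apply_moves:
  rows: [0.0024, 0, 0.0016, 0, -0.0105, 0, 0.0047, 0, 0.0033, 0, -0.0209, 0, 0.0068, 0, 0.0051, 0, -0.0321, 0, 0.0089, 0, 0.0069, 0, -0.0432, 0, 0.0109, 0, 0.0088, 0, -0.0543, 0, 0.0129, 0, 0.0107, 0, -0.0654, 0, 0.0129, 0, 0.0107, 0, -0.0654, 0, 0.0129, 0, 0.0107, 0, -0.0654, 0]

```text
t: 13.25
tool_pos: [0.5284, 0.1096, 0.1219]
tool_rot: [3.087, -0.545, 0.052]
contact_force: [4.4, -1.5, 2.2]
opening: 0.0271
grip_force: 50.9
```

```bash
python3 - <<'E'
from h import *
state()
for th in (1,-.3):row(tcp(-70.1+5*np.sin(np.radians(th)),40,th),-20,th)
E
```

```text
t 13.25 L X,Y,Z [-70.2  -0.1  40.1] R [49.8 -0.2 44.2] tilt 1.95 yaw -20.03 F u,v,z [4.62 0.06 2.16] tau [-0.17 -0.57  0.09] open 0.0271
row [0.0024, -0.0002, 0.0019, 0.0002, -0.0105, -0.0003] rows>= 0.036745609361775976 0.11017235443042733
row [0.0052, -0.0002, 0.0042, 0.0002, -0.025, -0.0003] rows>= 0.07973261888149985 0.26146806174364273
```

apply_moves:
  rows: [0.0012, 0, 0.0009, 0, -0.0052, 0, 0.0024, 0, 0.0018, 0, -0.0105, 0, 0.0038, 0, 0.003, 0, -0.0175, 0, 0.0052, 0, 0.004, 0, -0.025, 0, 0.0052, 0, 0.004, 0, -0.025, 0, 0.0052, 0, 0.004, 0, -0.025, 0]

```text
t: 13.85
tool_pos: [0.5316, 0.1085, 0.1198]
tool_rot: [-3.093, 0.546, 0.007]
contact_force: [4.9, -1.1, 3.0]
opening: 0.0273
grip_force: 51.0
```

```bash
python3 - <<'E'
from h import *
state()
im,d,C,o=wcloud("w4")
e=C-MID;X=e@U*1e3;Y=e@np.array([.342,.9397,0])*1e3;Z=C[...,2]*1e3
m=masks(im)["green"]&(d>0)&(abs(Y)<34)&(X>15)&(X<70)&(Z>35)&(Z<75)
A=np.c_[X[m],Y[m],np.ones(m.sum())];c=np.linalg.lstsq(A,Z[m],rcond=None)[0]
print("board plane slope deg",np.degrees(c[:2]),"Z top at 25,50",c@[25,0,1],c@[50,0,1],np.percentile(X[m],99))
E
```

```text
t 13.85 L X,Y,Z [-69.9  -0.1  40.3] R [50.1 -0.1 39.7] tilt -0.27 yaw -20.02 F u,v,z [4.97 0.65 3.04] tau [-0.18 -0.49  0.06] open 0.0273
board plane slope deg [-0.17957867  0.03640465] Z top at 25,50 44.860022316174664 44.78166633900574 49.75794352384145
```

Flat (slope -0.2°, top at 44.8 mm, under the 47 mm lip). Letting the spring follow toward the yellow jaw.

apply_moves:
  rows: [0.0016, 0, -0.0004, 0, 0, 0, 0.0034, 0, -0.0004, 0, 0, 0, 0.005, 0, -0.0004, 0, 0, 0, 0.0067, 0, -0.0004, 0, 0, 0, 0.0084, 0, -0.0004, 0, 0, 0, 0.01, 0, -0.0004, 0, 0, 0, 0.0117, 0, -0.0004, 0, 0, 0, 0.0134, 0, -0.0004, 0, 0, 0, 0.0142, 0, -0.0004, 0, 0, 0, 0.0142, 0, -0.0004, 0, 0, 0]

```text
t: 14.9
tool_pos: [0.5391, 0.1057, 0.1197]
tool_rot: [-3.093, 0.546, 0.009]
contact_force: [0.6, 2.1, 5.1]
opening: 0.0273
grip_force: 51.3
```

```bash
python3 - <<'E'
from h import *
state()
E
```

```text
t 14.9 L X,Y,Z [-62.   -0.1  40.3] R [58.  -0.2 39.6] tilt -0.34 yaw -20.02 F u,v,z [-0.18  2.12  5.11] tau [ 0.18 -0.16  0.08] open 0.0273
```

apply_moves:
  rows: [0, 0, -0.0006, 0, 0, 0, 0, 0, -0.0006, 0, 0, 0]

```text
t: 15.1
tool_pos: [0.5389, 0.1058, 0.1198]
tool_rot: [-3.093, 0.546, 0.009]
contact_force: [1.0, 2.9, 2.2]
opening: 0.0277
grip_force: 51.2
```

apply_moves:
  rows: [0, 0, 0, 0, 0, 0, 0, 0, 0, 0, 0, 0, 0, 0, 0, 0, 0, 0, 0, 0, 0, 0, 0, 0, 0, 0, 0, 0, 0, 0, 0, 0, 0, 0, 0, 0]
  grip: 0.6

```text
t: 15.7
tool_pos: [0.5392, 0.1055, 0.12]
tool_rot: [-3.093, 0.546, 0.008]
contact_force: [-0.3, -0.2, 0.6]
opening: 0.0513
grip_force: 0.0
```

```bash
python3 - <<'E'
from h import *
state()
E
```

```text
t 15.7 L X,Y,Z [-61.7  -0.3  40.5] R [58.3 -0.3 39.9] tilt -0.3 yaw -20.02 F u,v,z [-0.22 -0.34  0.6 ] tau [ 0.04  0.01 -0.04] open 0.0513
```

Released, no contact force. Retreat straight up and back, then check.

apply_moves:
  rows: [0, 0, -0.03, 0, 0, 0, 0, 0, -0.08, 0, 0, 0, 0, 0, -0.15, 0, 0, 0, 0, 0, -0.23, 0, 0, 0, -0.03, 0, -0.3, 0, 0, 0, -0.06, 0, -0.35, 0, 0, 0, -0.06, 0, -0.35, 0, 0, 0, -0.06, 0, -0.35, 0, 0, 0, -0.06, 0, -0.35, 0, 0, 0, -0.06, 0, -0.35, 0, 0, 0, -0.06, 0, -0.35, 0, 0, 0]

```text
t: 16.8
tool_pos: [0.5063, 0.1174, 0.3285]
tool_rot: [3.093, -0.546, -0.013]
contact_force: [-0.9, 0.7, -0.0]
opening: 0.0515
grip_force: 0.0
```

```bash
python3 - <<'E'
from h import *
im,d,C,o=wcloud("w5");print(o["t"],o["tool_pos"],o["contact_force"])
e=C-MID;X=e@U*1e3;Y=e@np.array([.342,.9397,0])*1e3;Z=C[...,2]*1e3
K=masks(im)
m=K["green"]&(d>0)&(abs(Y)<45)&(abs(X)<75)&(Z>41)&(Z<49)
A=np.c_[X[m],Y[m],np.ones(m.sum())];c=np.linalg.lstsq(A,Z[m],rcond=None)[0]
print("slope",np.degrees(c[:2]),"Z at -45,0,45",[round(c@[x,0,1],1) for x in(-45,0,45)],rect(np.c_[X[m],Y[m]]/1e3),np.percentile(X[m],[.5,99.5]))
for k in("blue","yellow"):
    q=K[k]&(d>0)&(abs(Y)<45)&(abs(X)<95)&(Z>49)&(Z<62);print(k,rect(np.c_[X[q],Y[q]]/1e3),np.percentile(X[q],[1,99]).round(1))
cv2.imwrite("pics/w5c.png",cv2.resize(im[10:250,160:380],(550,600)))
E
```

```text
16.8 [0.50632517 0.11743761 0.32849813] [-0.8659914   0.67286645 -0.01396654]
slope [-0.04773753  0.05580787] Z at -45,0,45 [np.float64(44.9), np.float64(44.9), np.float64(44.8)] (array([0.4, 0.8]), array([ 69.5, 108.9]), 89.9) [-53.68238583  53.85141723]
blue (array([-61.1,  -0.1]), array([17.1, 78.7]), 1.4) [-69.5 -53. ]
yellow (array([63.3, -0.4]), array([79. , 14.3]), 89.9) [56.8 70.3]
```

View pics/w5c.png

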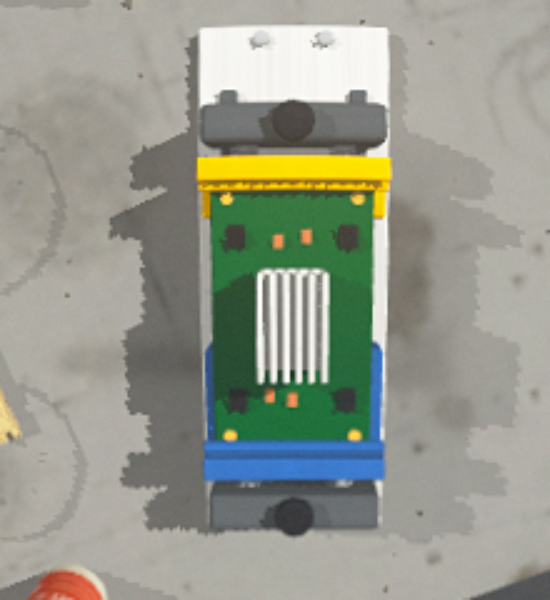

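The board lies flat under both lips. The jaws have yielded about 4.3 mm (blue) and 3.9 mm (yellow), so it is centred and square, and the bystanders were not touched.

```bash
python3 -c "
from station import ctrl
print(ctrl.finish_job())"
```

```text
the job is handed in; nothing more can be done
None
```

The board is clipped flat, square and centred under both jaw lips, with the gripper clear; the job was handed in at about 17 s, and the highest force I read against the holder was about 8 N.

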